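# Clamp the bracket and hold its hidden bolt head

### The job

On the bench fixture a nut runner is creeping round, and the whole bolt turns with its nut. Slide the loose jaw shut by its post until it presses firmly on the bracket, let go of the post, then reach down into the narrow gap behind the bracket's upright, grip the hidden hex bolt head between the fingers and keep it from turning; finish while still holding it still. Keep the bracket upright and where it sits, and leave the loose parts round about where they lie.

Things in the scene. Friction and masses are not known exactly. Their poses are not given: they have to be found in the camera images.
- fixture: teal steel bed plate, 300 x 360 x 12 mm, fixed on the bench, carrying jaws, bracket and nut runner. Origin at bench level, in the middle between the shut jaws. Its x points from the nut runner through the bracket (away from the robot), y from the fixed jaw to the sliding jaw, z up. The black nut runner (top 111 mm above the bench, 50 mm wide) lies along x from 59 to 180 mm on the -x side of the origin, and can be ignored in grasps from above.
- fixed_jaw: teal jaw block fixed on the bed's -y side, same origin and axes as the fixture; its face is at y = -40 mm, 100 mm long in x, its top 40 mm above the bench.
- jaw (a joint): opening of the sliding jaw in m: it slides along the fixture's y and stays where it is left; 0 = its face just touches the 80 mm wide bracket when that lies against the fixed jaw; grows as it opens (starts 20 to 40 mm open). It takes about 4 N to slide, more when moved fast. To be firmly shut, press on the bracket with about 10 N more for a moment; the push fades as the parts settle, so push on a few mm after first contact. The jaw then stays within 1 mm when let go.
- jaw_post (a point): the upright round steel post on the sliding jaw, 20 mm in diameter, 58 mm high; this point is on its axis, 71 mm above the bench, 21 mm below its top (which is 92 mm above the bench). Moves with the jaw; the post stands 75 mm from the jaw's face. The jaw below it is 40 mm high at most.
- bracket: loose dark cast bracket, about 2.3 kg, standing on the bed between the jaws, already beside the fixed jaw. Origin at the centre of its underside, 12 mm above the bench; axes along the fixture's. Foot 100 (x) x 80 (y) x 20 mm. An upright wall, 12 mm thick and 80 mm wide (x from -28 to -16 mm) rises to 103 mm above its underside (115 mm above the bench); a lower rear wall (x from 28 to 38 mm) rises to 75 mm. The gap between the walls is 44 mm wide, open at both ends and above.
- bolt_head (a point): centre of the hex bolt head in the gap, 75 mm above the bracket's underside, 87 mm above the bench, midway along the head. The head is a plain steel hexagon, 27 mm across flats, 31 mm across corners, 16 mm thick, its axis along the fixture's x, on a 22 mm collar 8 mm long that joins it to the upright wall. Fingers come from above, one on each y side of it (closing along the fixture's y). The point and axes are the bracket's and do not turn with the bolt.
- bolt (a joint): angle of the bolt in rad, about the fixture's x. Untouched, the runner turns it without end at about 0.5 rad/s with a torque of about 0.06 N m; a grip of 20 to 30 N stops it at any angle (the flats may first turn flush with the fingers).
- socket_mid (a point): bystander: steel socket, 26 mm diameter, 38 mm high, standing on the bed; its centre. Leave alone.
- bearing_mid (a point): bystander: steel bearing ring, 52 mm diameter, 15 mm high, lying on the bed; its centre. Leave alone.
- gear_mid (a point): bystander: dark gear wheel, 90 mm diameter, 34 mm high over its hub, on the bench; its centre. Leave alone.
- wrench_mid (a point): bystander: steel wrench, 190 mm long, lying on the bench; a point near its middle. Leave alone.
- oil_can_mid (a point): bystander: closed can, 64 mm diameter, 150 mm high; its centre. Leave alone.
- tray_mid (a point): bystander: open steel tray, 160 x 120 x 35 mm; its centre. Leave alone.
There are look-alikes about, which are no part of the job. Of the things like the bracket, leave any that is yellow; of the rest the larger one is meant.

How it is judged:
On the way, in this order (a step that is already met when the one before it is completed fails the run):
1. the sliding jaw is shut and presses on the bracket with over 4 N (contact force between jaw and bracket above 4 N and value of joint jaw below 0.0025 m), for 0.1 s.
2. the post is let go and the bolt head is held still between the fingers (contact force between the fingers and bolt above 8 N and velocity of joint bolt between -0.06 and 0.06 rad/s and y of the grasp point in the frame of bracket between -0.01 and 0.01 m and x of the grasp point in the frame of bracket between -0.016 and 0.016 m and z of the grasp point in the frame of bracket between 0.057 and 0.093 m and contact force between the fingers and jaw below 0.1 N), for 0.5 s.
At the end, for the whole second after the job is handed in: Head between the fingers (grasp point within 10 mm sideways, 16 mm along, 18 mm in height of its centre), gripped over 8 N in all, turning under 0.06 rad/s; jaw within 3 mm of shut, untouched; bracket moved under 6 mm, tilt under 0.05 rad. Ends holding (contact force between the fingers and bolt above 8 N and velocity of joint bolt between -0.06 and 0.06 rad/s and y of the grasp point in the frame of bracket between -0.01 and 0.01 m and x of the grasp point in the frame of bracket between -0.016 and 0.016 m and z of the grasp point in the frame of bracket between 0.057 and 0.093 m and value of joint jaw below 0.003 m and distance of bracket from where it was at the start of the episode below 0.006 m and angle between bracket's own z axis and vertical below 0.05 rad and contact force between the arm and jaw below 0.5 N); the arm keeps its last pose, push and grip.
It fails at once if a loose part round about is shifted by more than 30 mm (distance of any of socket_mid, bearing_mid, gear_mid, wrench_mid, oil_can_mid, tray_mid from where it was at the start of the episode above 0.03 m).
It fails at once if the bracket is knocked out of place or tipped (distance of bracket from where it was at the start of the episode above 0.015 m or angle between bracket's own z axis and vertical above 0.15 rad).
It also fails if it takes over 51 s, if anything falls off the work surface, if the arm or the gripper's body presses on something with over 40 N, if the wrist force passes 120 N, or if a joint passes its speed limit or range.

### The arm

A 6-joint arm with a two-finger parallel gripper is mounted at the origin on the work surface. World frame = base frame: x ahead of the robot, y to its left, z up, the work surface at z = 0. Lengths are in m, angles in rad, forces in N, time in s.
With the tool pointing down it reaches from about 0.25 to 0.775 m from the base axis. Payload 4 kg.
Tool frame: the origin (TCP) lies at the very end of the fingers, on their centre line; the grasp point (between the pads) lies tcp_to_grasp behind it (tcp_to_grasp is the distance from the TCP to the grasp point, in m); z points along the fingers, y is the direction in which the jaws open and shut (so a half turn about z gives the same grasp; the last joint's range is limited). The gripper opens to 94 mm and grips with 3 to 60 N. Pads are 16 mm wide; open, the fingers measure 119 mm over their backs; the gripper's body (75 mm by 177 mm) begins 78 mm behind the grasp point.
Start: joints at [1.02, 0.087, 1.371, -0, 1.684, -0.103], TCP at [0.238, 0.496, 0.206] pointing down, gripper open.
Joint ranges: [-3.1, 3.1], [-0.76, 2.03], [0.27, 2.55], [-1.08, 4.22], [0.17, 2.65], [-2.57, 2.57]. Speed limits (rad/s): [2.79, 2.79, 3.14, 3.14, 3.14, 3.14].

### API

Orientations are given as [roll, pitch, yaw] about the fixed x, y, z axes, in that order (R = Rz(yaw) Ry(pitch) Rx(roll)).
In Python, from bench import * gives the robot as it stands.
- The arm moves only by the tool play_rows, never from a script. Its argument "rows" is a list of rows, each a list of 3 entries, a list of its own where there are three numbers: the finger opening in cm, from 0 to 9.4, then the shift along the world's x, y, z in cm, then the turn, a rotation vector about the world's x, y, z in rad. A call has 1 to 8 rows; each row is the pose to reach, as a shift and turn from the pose commanded when the call began; what a row does not reach only later rows make up. A row lasts 1/12 s, in which the tool goes at most 41.7 mm and 7.16 degrees, less where a joint would pass 70% of its speed; a pose out of reach is approached as far as the arm can. A call with a gripper value outside its range is refused whole. The fingers move at their own pace and stop on an object; the grip force is fixed at half the most. Time passes only in rows, so rows that repeat a pose let the fingers close. It gives the time, the measured TCP pose, the force and the opening at its end, in the units of the state.
- get_obs(): the state, without advancing time (a new reading comes with each control period).
- snapshot(name): name is "scene" or "top"; returns a dict with "pixels" (384x512x3 uint8, red, green, blue), "fx", "fy", "cx", "cy" (pixels), "dist_coeffs" ([k1, k2, p1, p2, k3] as OpenCV has them; the pictures are not rectified), "rvec" (rotation vector, rad) and "tvec" (3), from world to camera coordinates, as OpenCV has them. Camera axes: x right, y down, z forward; pixel columns grow to the right and rows downward; lengths in m; the calibration is good to about 2 mm. A picture is of the moment at which its call begins. There is no depth.
- close_job(): hands the job in, once; it reports no verdict.
Trained networks look in the newest picture that a camera, given by its name, has taken for a name from the list of things; names that differ only in an ending like _2 or _b are one class to them, and where a whole thing is asked for, a point or a joint stands for the part that bears it (a point fixed in the world has none). Each returns a list of dicts, best first, with "confidence" (0 to 1); they miss things now and then, are a little off and sometimes report something else, mostly with a low value. They report only what shows in the picture. A call takes as long as a camera call. They do not tell look-alikes from the thing itself.
- silhouettes(camera, label): "mask" (384x512 bool, what is visible of it) and "point" ([row, column] in pixels, amid what is visible of it).
The state is a dict: "time": time; "joint_positions": joint angles; "qvel": joint speeds; "joint_torque": joint torques, N m; "tool_pos": TCP position; "ee_rot": TCP orientation; "wrist_force": force on the tool from outside, world axes, zero at the start; "wrist_torque": the same for the moment, N m; "width": finger opening in m.
Only numpy, scipy, OpenCV 4.12 (cv2) and the standard library are available. Lean on these libraries where they do the work, as an engineer would, in place of code of your own. Each camera call takes 0.05 s, during which the arm holds its last target. There are 200 camera calls.

## Working session

There is one attempt and no reset: what is moved stays moved. The work goes in short steps, Python scripts to look and compute and a tool call to move; the robot and the scene stay as the last step left them, time stands still between calls to the robot, and variables do not carry over. Pictures are saved under pics/ and viewed, about 8 in all and at most 12, crops included, and the job is handed in when it is done.

Besides the shell and the picture viewer there is one more tool, called as a command line: name --argument value ..., lists and objects as JSON in quotes. play_rows: Moves the arm, as the interface text tells. Its arguments: {"type":"object","properties":{"rows":{"type":"array"}},"required":["rows"]}

```bash
mkdir -p pics; cat > h.py <<'E'
from bench import *
import numpy as np, cv2
def cam(s):
    K=np.array([[s["fx"],0,s["cx"]],[0,s["fy"],s["cy"]],[0,0,1.]]);return K,np.array(s["dist_coeffs"],float),np.array(s["rvec"],float),np.array(s["tvec"],float)
def ray(s,rc):
    K,d,r,t=cam(s);p=cv2.undistortPoints(np.array([[[rc[1],rc[0]]]],float),K,d)[0,0]
    R=cv2.Rodrigues(r)[0];return -R.T@t.ravel(), R.T@np.array([p[0],p[1],1.])
def atz(s,rc,z):
    o,d=ray(s,rc);return o+d*(z-o[2])/d[2]
def tri(s1,a,s2,b):
    o1,d1=ray(s1,a);o2,d2=ray(s2,b);A=np.stack([d1,-d2],1);k=np.linalg.lstsq(A,o2-o1,rcond=None)[0]
    p,q=o1+k[0]*d1,o2+k[1]*d2;return (p+q)/2,np.linalg.norm(p-q)
def proj(s,P):
    K,d,r,t=cam(s);return cv2.projectPoints(np.array(P,float).reshape(-1,3),r,t,K,d)[0].reshape(-1,2)
E
python3 - <<'E'
from h import *
import pickle
S={}
for n in("scene","top"):
    s=snapshot(n);S[n]=s
    cv2.imwrite(f"pics/{n}0.png",cv2.resize(s["pixels"][:,:,::-1],(800,600)))
    print(n,"cam at",ray(s,(192,256))[0].round(3))
    for l in("fixture","bracket","jaw","jaw_post","bolt_head","fixed_jaw"):
        for d in silhouettes(n,l):
            ys,xs=np.nonzero(d["mask"]);print(l,round(d["confidence"],2),np.round(d["point"]),len(xs),(xs.min(),xs.max(),ys.min(),ys.max()) if len(xs) else 0)
            S[n+l+str(len([k for k in S if k.startswith(n+l)]))]=d
pickle.dump(S,open("S.pkl","wb"))
print(get_obs())
E
```

```text
scene cam at [1.176 0.343 0.949]
fixture 0.6 [196. 228.] 7695 (np.int64(140), np.int64(288), np.int64(131), np.int64(253))
bracket 0.81 [122. 234.] 416 (np.int64(222), np.int64(248), np.int64(114), np.int64(139))
bracket 0.72 [181. 212.] 1161 (np.int64(192), np.int64(231), np.int64(156), np.int64(201))
bracket 0.63 [113. 194.] 933 (np.int64(180), np.int64(211), np.int64(92), np.int64(133))
jaw 0.63 [201. 238.] 797 (np.int64(220), np.int64(259), np.int64(180), np.int64(212))
jaw_post 0.66 [198. 242.] 795 (np.int64(220), np.int64(259), np.int64(180), np.int64(212))
bolt_head 0.76 [125. 233.] 381 (np.int64(223), np.int64(248), np.int64(112), np.int64(140))
bolt_head 0.74 [114. 195.] 948 (np.int64(179), np.int64(211), np.int64(91), np.int64(133))
bolt_head 0.61 [178. 211.] 1218 (np.int64(192), np.int64(231), np.int64(156), np.int64(201))
bolt_head 0.25 [130. 143.] 445 (np.int64(132), np.int64(158), np.int64(119), np.int64(140))
fixed_jaw 0.77 [176. 192.] 235 (np.int64(184), np.int64(204), np.int64(165), np.int64(189))
top cam at [0.361 0.004 1.399]
fixture 0.71 [188. 292.] 10658 (np.int6
[... 929 characters left out ...]
), np.int64(172), np.int64(205))
{'time': 0.7, 'joint_positions': array([ 1.01991636e+00,  8.71527022e-02,  1.37066940e+00, -2.91752567e-05,
        1.68362385e+00, -1.03058273e-01]), 'qvel': array([ 0.00169096,  0.00015909, -0.00140858,  0.00136995, -0.0016118 ,
       -0.00260023]), 'joint_torque': array([ 1.79847088e-04, -3.39900613e+01, -3.02524245e+01,  7.16909068e-02,
        2.35082489e-02, -3.15844140e-06]), 'tool_pos': array([0.23815416, 0.4957853 , 0.2055473 ]), 'ee_rot': array([3.14144971e+00, 4.39280985e-05, 2.69376767e+00]), 'wrist_force': array([ 0.56913104,  0.06819878, -0.30032294]), 'wrist_torque': array([ 0.00078547, -0.00745347, -0.03150519]), 'width': 0.09400599271572685}
```

```bash
python3 - <<'E'
from h import *
import pickle
S=pickle.load(open("S.pkl","rb"))
a=S["scene"]["pixels"][80:270,120:300,::-1];b=S["top"]["pixels"][125:300,225:415,::-1]
cv2.imwrite("pics/c1.png",cv2.resize(a,None,fx=3.1,fy=3.1,interpolation=2)); cv2.imwrite("pics/c2.png",cv2.resize(b,None,fx=3.4,fy=3.4,interpolation=2)[:600])
E
```

```text
(no output)
```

View pics/c1.png

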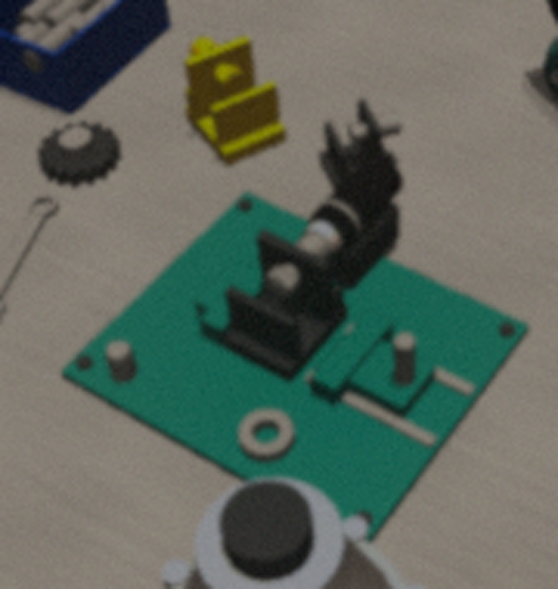

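View pics/c2.png

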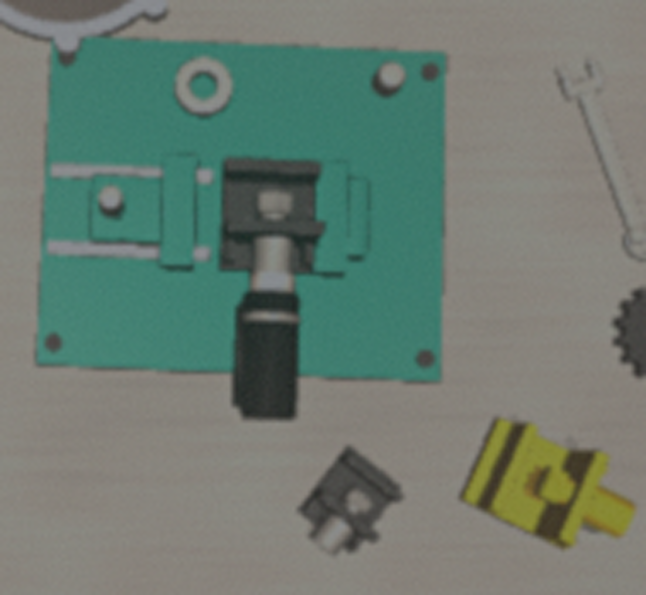

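View pics/top0.png

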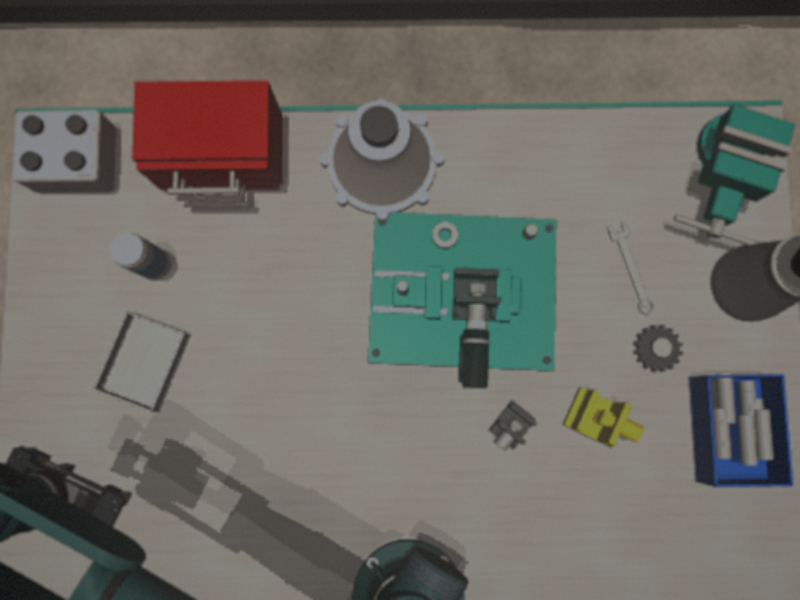

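The top view shows the robot base at the bottom, so image up is +x and image left is +y. The fixture is nearly aligned with the world axes. In the top crop the post top is at about (110,197) and the bolt head at (274,202). In the scene crop the post top is at (404,342) and the head at (285,278). The dark bracket on the bed is the larger of the two that aren't yellow. Next I'll fit the model to both views.

```bash
cat > fit.py <<'E'
from h import *
import pickle
from scipy.optimize import least_squares
S=pickle.load(open("S.pkl","rb"))
T,C=S["top"],S["scene"]
t=lambda c,r:(c/3.4+225,r/3.4+125)
c=lambda a,b:(a/3.1+120,b/3.1+80)
print("tri post top",tri(T,t(110,192)[::-1],C,c(404,337)[::-1]),"head",tri(T,t(274,203)[::-1],C,c(285,276)[::-1]))
# kind: P plate, B bracket, J jaw post
pts=[("P",(.15,.18,.012),T,t(54,40)),("P",(.15,-.18,.012),T,t(446,52)),("P",(-.15,-.18,.012),T,t(441,381)),("P",(-.15,.18,.012),T,t(37,365)),
("P",(-.15,-.18,.012),C,c(248,193)),("P",(-.15,.18,.012),C,c(527,326)),("P",(.15,-.18,.012),C,c(65,373)),
("B",(.038,.04,.087),T,t(222,159)),("B",(.038,-.04,.087),T,t(320,163)),("B",(-.05,.04,.012),T,t(220,270)),
("B",(-.028,-.04,.115),C,c(260,234)),("B",(.038,-.04,.087),C,c(228,291)),("B",(.05,.04,.012),C,c(291,378)),("B",(0.004,0,.087),C,c(285,276)),
("J",(0,0,.092),T,t(110,192)),("J",(0,0,.092),C,c(404,337))]
def world(v,k,p):
    p=np.array(p,float)
    if k=="P":p[:2]+=v[3:5]
    if k=="B":p[:2]+=v[5:7]
    if k=="J":p[:2]+=v[7:9]
    cs,sn=np.cos(v[2]),np.sin(v[2])
    return [v[0]+cs*p[0]-sn*p[1],v[1]+sn*p[0]+cs*p[1],p[2]]
def res(v):
    r=[proj(s,world(v,k,p))[0]-q for k,p,s,q in pts]
    return np.r_[np.ravel(r),v[3:7]*50,(v[7])*100]   # post assumed near x=0 weakly
v=least_squares(res,[.45,-.1,0,0,0,0,0,0,.14],loss="soft_l1").x
print("fixture",v[:3].round(4),"plate",v[3:5].round(4),"brk",v[5:7].round(4),"post",v[7:].round(4),"jaw",v[8]-.115)
print(res(v)[:32].reshape(-1,2).round(1).tolist())
print("bracket w",world(v,"B",(0,0,.087)),"post w",world(v,"J",(0,0,.071)))
np.save("v.npy",v)
E
python3 fit.py; python3 - <<'E'
from h import *
import pickle
S=pickle.load(open("S.pkl","rb"))
v=np.load("v.npy")
def W(p):
    cs,sn=np.cos(v[2]),np.sin(v[2]);return [v[0]+cs*p[0]-sn*p[1],v[1]+sn*p[0]+cs*p[1],p[2]]
def box(x0,x1,y0,y1,z0,z1):
    P=[W((x,y,z)) for x in(x0,x1) for y in(y0,y1) for z in(z0,z1)]
    return P,[(0,1),(2,3),(4,5),(6,7),(0,2),(1,3),(4,6),(5,7),(0,4),(1,5),(2,6),(3,7)]
bx,by=v[5:7];jx,jy=v[7:]
B=[box(bx-.028,bx-.016,by-.04,by+.04,.032,.115),box(bx+.028,bx+.038,by-.04,by+.04,.032,.087),box(bx-.05,bx+.05,by-.04,by+.04,.012,.032),box(jx-.01,jx+.01,jy-.01,jy+.01,.04,.092),box(bx-.008,bx+.008,by-.0135,by+.0135,.0715,.1025)]
out=[]
for n,(x,y) in(("scene",(175,125)),("top",(230,160))):
    s=S[n];f=5;im=cv2.resize(s["pixels"][:,:,::-1],None,fx=f,fy=f,interpolation=2)
    for P,E in B:
        q=((proj(s,P)+.5)*f).astype(int)
        for a,b in E:cv2.line(im,q[a].tolist(),q[b].tolist(),(0,0,255),1)
    out.append(im[y*f:y*f+450,x*f:x*f+500][:450,:450 if n=="scene" else 350+100])
cv2.imwrite("pics/ov.png",cv2.resize(np.hstack(out),(800,400)))
E
```

```text
tri post top (array([0.57266585, 0.00322711, 0.0988681 ]), np.float64(0.00181478212579922)) head (array([ 0.56098311, -0.13393875,  0.09625506]), np.float64(0.003919587789026893))
fixture [ 0.5651 -0.1256 -0.0559] plate [0.0068 0.0091] brk [-0.0034 -0.0091] post [-0.0008  0.1282] jaw 0.013192361333223643
[[-1.2, -1.4], [-0.1, -0.2], [0.1, 0.2], [-0.7, 0.2], [-1.0, -1.0], [0.8, -1.0], [-1.8, -0.8], [1.1, 0.2], [-0.1, 0.1], [-0.9, 0.6], [1.4, -2.0], [-0.9, -0.1], [0.4, 1.5], [-1.4, 2.8], [-0.0, 0.9], [-0.4, 1.1]]
bracket w [np.float64(0.5612592365902215), np.float64(-0.13452952145474664), np.float64(0.087)] post w [np.float64(0.5715400672929265), np.float64(0.0024457458695414658), np.float64(0.071)]
```

View pics/ov.png

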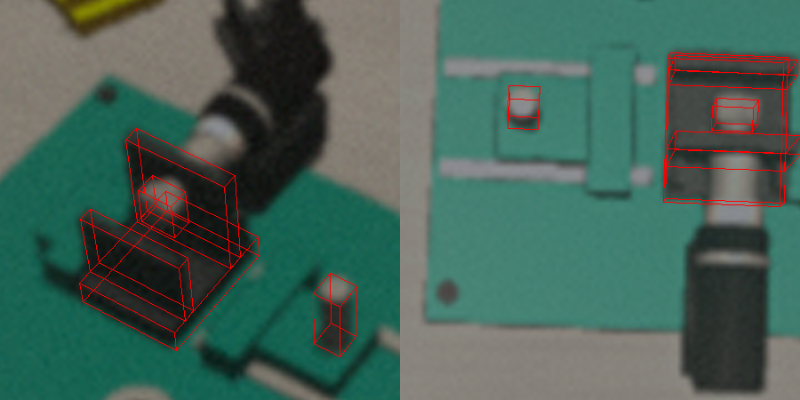

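play_rows --rows '[[9.4, [33.4, -49.3, 0], [0, 0, 0.392]], [9.4, [33.4, -49.3, 0], [0, 0, 0.392]], [9.4, [33.4, -49.3, 0], [0, 0, 0.392]], [9.4, [33.4, -49.3, 0], [0, 0, 0.392]], [9.4, [33.4, -49.3, 0], [0, 0, 0.392]], [9.4, [33.4, -49.3, 0], [0, 0, 0.392]], [9.4, [33.4, -49.3, 0], [0, 0, 0.392]], [9.4, [33.4, -49.3, 0], [0, 0, 0.392]]]'

```text
time: 1.37
tool_pos: [0.42, 0.2271, 0.2059]
ee_rot: [3.141, 0.001, 3.086]
wrist_force: [0.4, 0.1, -0.5]
width: 0.0943
```

```bash
python3 -c "
from bench import *
print(globals().get('tcp_to_grasp')); o=get_obs(); print(o['tool_pos'],o['ee_rot'],o['joint_positions'])"; python3 -c "import bench;print([d for d in dir(bench) if d[0]!='_'])"
```

```text
0.0188
[0.41997584 0.22714587 0.20588973] [3.14100227e+00 9.12574213e-04 3.08606366e+00] [ 3.76859483e-01 -7.63428055e-02  1.53427142e+00  1.54612151e-04
  1.68258806e+00 -1.13839078e+00]
['IKError', 'close_job', 'get_obs', 'silhouettes', 'snapshot', 'tcp_to_grasp']
```

play_rows --rows '[[9.4, [14.7, -21.7, 0], [0, 0, 0]], [9.4, [14.7, -21.7, 0], [0, 0, 0]], [9.4, [14.7, -21.7, 0], [0, 0, 0]], [9.4, [14.7, -21.7, 0], [0, 0, 0]], [9.4, [14.7, -21.7, 0], [0, 0, 0]], [9.4, [14.7, -21.7, 0], [0, 0, 0]], [9.4, [14.7, -21.7, 0], [0, 0, 0]], [9.4, [14.7, -21.7, 0], [0, 0, 0]]]'

```text
time: 2.03
tool_pos: [0.5673, 0.0091, 0.2046]
ee_rot: [-3.141, -0.001, 3.081]
wrist_force: [-0.0, 0.1, -0.2]
width: 0.0942
```

play_rows --rows '[[9.4, [0, 0, -4], [0, 0, 0]], [9.4, [0, 0, -8], [0, 0, 0]], [9.4, [0, 0, -11], [0, 0, 0]], [9.4, [0, 0, -11], [0, 0, 0]], [9.4, [0, 0, -11], [0, 0, 0]]]'

```text
time: 2.45
tool_pos: [0.5642, 0.0136, 0.0943]
ee_rot: [3.141, -0.005, 3.088]
wrist_force: [0.3, -1.1, 0.8]
width: 0.0941
```

```bash
python3 - <<'E'
from h import *
o=get_obs();print(o['tool_pos'],o['ee_rot'])
ims=[]
for n,(x,y) in(("scene",(160,90)),("top",(220,120))):
    s=snapshot(n);f=4;im=cv2.resize(s["pixels"][:,:,::-1],None,fx=f,fy=f,interpolation=2)
    for z in(0,.1):
        q=((proj(s,o['tool_pos']+[0,0,z])[0]+.5)*f).astype(int);cv2.circle(im,q.tolist(),4,(0,0,255),1)
    ims.append(im[y*f:y*f+520,x*f:x*f+400])
cv2.imwrite("pics/p2.png",np.hstack(ims))
E
```

```text
[0.56423144 0.0135871  0.09425164] [ 3.14082112 -0.00451316  3.08753408]
```

View pics/p2.png

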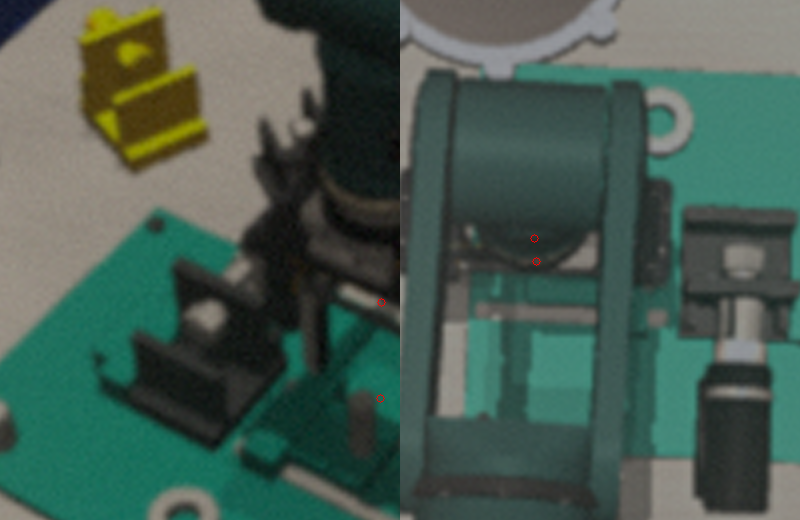

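The post top in the scene view (left half) is at about (362,398). The TCP marker at (380,398) is beside it, which agrees with the commanded position falling about 1 cm short.

play_rows --rows '[[9.4, [0.8, -1.1, 0], [0, 0, 0]], [9.4, [0.8, -1.1, -2], [0, 0, 0]], [9.4, [0.8, -1.1, -3.9], [0, 0, 0]], [9.4, [0.8, -1.1, -3.9], [0, 0, 0]], [9.4, [0.8, -1.1, -3.9], [0, 0, 0]], [9.4, [0.8, -1.1, -3.9], [0, 0, 0]]]'

```text
time: 3.05
tool_pos: [0.5758, 0.0004, 0.0588]
ee_rot: [-3.141, 0.004, 3.086]
wrist_force: [-0.0, 0.0, -0.9]
width: 0.0944
```

play_rows --rows '[[1, [0, 0, 0], [0, 0, 0]], [1, [0, 0, 0], [0, 0, 0]], [1, [0, 0, 0], [0, 0, 0]], [1, [0, 0, 0], [0, 0, 0]], [1, [0, 0, 0], [0, 0, 0]], [1, [0, 0, 0], [0, 0, 0]], [1, [0, 0, 0], [0, 0, 0]], [1, [0, 0, 0], [0, 0, 0]]]'

```text
time: 3.72
tool_pos: [0.5742, 0.0009, 0.0565]
ee_rot: [3.142, -0.0, 3.086]
wrist_force: [0.0, 0.3, -0.1]
width: 0.0443
```

play_rows --rows '[[1, [0, 0, 0], [0, 0, 0]], [1, [0, 0, 0], [0, 0, 0]], [1, [0, 0, 0], [0, 0, 0]], [1, [0, 0, 0], [0, 0, 0]], [1, [0, 0, 0], [0, 0, 0]], [1, [0, 0, 0], [0, 0, 0]], [1, [0, 0, 0], [0, 0, 0]]]'

```text
time: 4.3
tool_pos: [0.5743, 0.0018, 0.0565]
ee_rot: [3.14, 0.0, 3.086]
wrist_force: [1.5, 3.5, -0.8]
width: 0.0198
```

play_rows --rows '[[1, [-0.01, -0.25, 0], [0, 0, 0]], [1, [-0.03, -0.5, 0], [0, 0, 0]], [1, [-0.04, -0.75, 0], [0, 0, 0]], [1, [-0.06, -1.0, 0], [0, 0, 0]], [1, [-0.07, -1.25, 0], [0, 0, 0]], [1, [-0.08, -1.5, 0], [0, 0, 0]], [1, [-0.1, -1.75, 0], [0, 0, 0]], [1, [-0.1, -1.75, 0], [0, 0, 0]]]'

```text
time: 4.97
tool_pos: [0.5731, -0.0175, 0.0565]
ee_rot: [-3.141, -0.0, 3.085]
wrist_force: [0.1, 3.2, -1.5]
width: 0.0196
```

play_rows --rows '[[1, [-0.01, -0.1, 0], [0, 0, 0]], [1, [-0.01, -0.2, 0], [0, 0, 0]], [1, [-0.02, -0.3, 0], [0, 0, 0]], [1, [-0.02, -0.4, 0], [0, 0, 0]]]'

```text
time: 5.3
tool_pos: [0.573, -0.0206, 0.0565]
ee_rot: [3.141, -0.0, 3.086]
wrist_force: [1.5, 4.5, -0.4]
width: 0.0195
```

play_rows --rows '[[1, [-0.01, -0.1, 0], [0, 0, 0]], [1, [-0.01, -0.2, 0], [0, 0, 0]], [1, [-0.02, -0.3, 0], [0, 0, 0]]]'

```text
time: 5.55
tool_pos: [0.5729, -0.0211, 0.0565]
ee_rot: [3.137, 0.0, 3.086]
wrist_force: [1.9, 12.1, -0.9]
width: 0.0193
```

play_rows --rows '[[1, [-0.01, -0.1, 0], [0, 0, 0]], [1, [-0.01, -0.2, 0], [0, 0, 0]]]'

```text
time: 5.72
tool_pos: [0.5729, -0.021, 0.0565]
ee_rot: [3.133, 0.0, 3.087]
wrist_force: [1.5, 17.4, -1.0]
width: 0.0198
```

play_rows --rows '[[1, [-0.01, -0.1, 0], [0, 0, 0]], [1, [-0.01, -0.2, 0], [0, 0, 0]], [1, [-0.01, -0.2, 0], [0, 0, 0]], [1, [-0.01, -0.2, 0], [0, 0, 0]], [1, [-0.01, -0.2, 0], [0, 0, 0]]]'

```text
time: 6.13
tool_pos: [0.5729, -0.0215, 0.0565]
ee_rot: [3.131, 0.0, 3.088]
wrist_force: [1.6, 18.2, -0.8]
width: 0.0195
```

play_rows --rows '[[6, [0, 0, 0], [0, 0, 0]], [6, [0, 0, 0], [0, 0, 0]], [6, [0, 0.3, 0], [0, 0, 0]], [6, [0, 0.6, 0], [0, 0, 0]], [6, [0, 0.6, 0], [0, 0, 0]], [6, [0, 0.6, 0], [0, 0, 0]]]'

```text
time: 6.63
tool_pos: [0.5727, -0.0223, 0.0567]
ee_rot: [-3.14, 0.0, 3.086]
wrist_force: [-0.1, 0.4, 0.8]
width: 0.0559
```

play_rows --rows '[[6, [0, 0, 3], [0, 0, 0]], [6, [0, 0, 7], [0, 0, 0]], [6, [0, 0, 10], [0, 0, 0]], [6, [0, 0, 10], [0, 0, 0]], [6, [0, 0, 10], [0, 0, 0]]]'

```text
time: 7.05
tool_pos: [0.5742, -0.0224, 0.1597]
ee_rot: [-3.14, 0.006, 3.085]
wrist_force: [-0.7, -1.1, -0.4]
width: 0.0598
```

```bash
python3 - <<'E'
from h import *
import pickle
ims=[];S={}
for n,(x,y) in(("scene",(180,140)),("top",(265,155))):
    s=snapshot(n);S[n]=s
    for l in("bracket","bolt_head"):
        for d in silhouettes(n,l):
            ys,xs=np.nonzero(d["mask"]);print(n,l,round(d["confidence"],2),np.round(d["point"],1),len(xs),xs.min(),xs.max(),ys.min(),ys.max())
    c=s["pixels"][y:y+70,x:x+60,::-1]
    c=np.clip(c.astype(float)*1.6+20,0,255).astype(np.uint8)
    ims.append(cv2.resize(c,(480,560)[:2],interpolation=2) if 0 else cv2.resize(c,None,fx=6.6,fy=6.6,interpolation=2))
pickle.dump(S,open("S2.pkl","wb"))
im=np.hstack(ims);print(im.shape);cv2.imwrite("pics/p3.png",im)
E
```

```text
scene bracket 0.93 [178.6 210.7] 1162 192 229 154 201
scene bracket 0.83 [111.1 194.6] 887 180 209 92 133
scene bolt_head 0.86 [178.9 208.1] 1122 193 229 155 200
scene bolt_head 0.7 [110.6 193.4] 874 180 209 92 132
top bracket 0.92 [192.3 308.7] 614 293 319 172 205
top bracket 0.62 [265.4 383.3] 1218 360 410 248 285
top bracket 0.59 [272.6 326. ] 541 314 342 257 286
top bolt_head 0.88 [270.7 329.2] 484 315 341 257 285
top bolt_head 0.79 [193.5 307. ] 679 292 320 171 205
top bolt_head 0.72 [267.1 381.6] 1213 361 411 248 286
top bolt_head 0.68 [188.3 274.6] 376 259 285 183 203
(462, 792, 3)
```

View pics/p3.png

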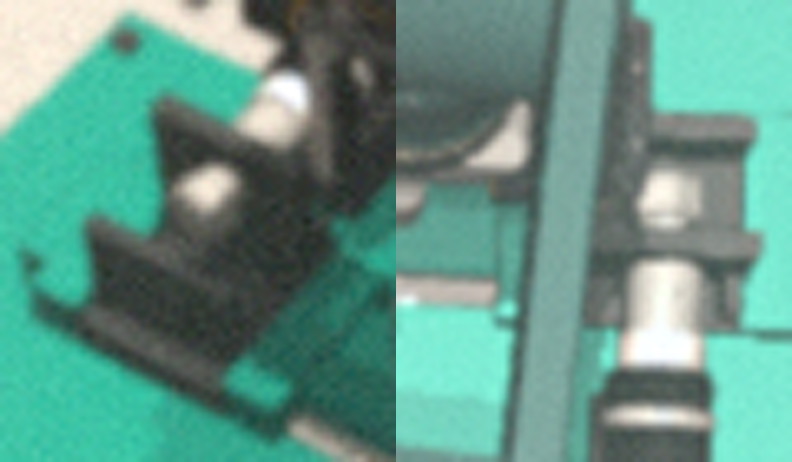

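```bash
python3 - <<'E'
from h import *
import pickle
S=pickle.load(open("S2.pkl","rb"));T,C=S["top"],S["scene"]
t=lambda a,b:(155+b/6.6-.5,265+(a-396)/6.6-.5)
c=lambda a,b:(140+b/6.6-.5,180+a/6.6-.5)
yaw=-.056;R=np.array([[np.cos(yaw),-np.sin(yaw)],[np.sin(yaw),np.cos(yaw)]])
L=[("T rear far R",T,t(753,117),(.038,-.04,.087)),("T upr near R",T,t(758,260),(-.028,-.04,.115)),("T upr far R",T,t(761,234),(-.016,-.04,.115)),("T head",T,t(668,187),(0,0,.087)),("T head top",T,t(668,185),(0,0,.1015)),
("C upr L",C,c(158,100),(-.028,-.04,.115)),("C rear L near",C,c(92,240),(.038,-.04,.087)),("C foot near",C,c(272,436),(.05,.04,.012)),("C foot corner",C,c(35,312),(.05,-.04,.012)),("C head top",C,c(210,178),(0,0,.1015)),("C head",C,c(207,190),(0.004,0,.087))]
for n,s,p,m in L: print(n,(atz(s,p,m[2])[:2]-R@np.array(m[:2])).round(4))
print(tri(T,t(668,186),C,c(208,185)),tri(T,t(758,260),C,c(158,100)))
E
```

```text
T rear far R [ 0.5636 -0.1334]
T upr near R [ 0.5624 -0.1334]
T upr far R [ 0.5616 -0.1343]
T head [ 0.5688 -0.1372]
T head top [ 0.5674 -0.1357]
C upr L [ 0.5679 -0.1365]
C rear L near [ 0.567  -0.1279]
C foot near [ 0.5584 -0.1134]
C foot corner [ 0.5555 -0.1698]
C head top [ 0.5565 -0.1362]
C head [ 0.5487 -0.1414]
(array([ 0.56515008, -0.13336209,  0.10711079]), np.float64(0.003783038527833321)) (array([ 0.53401464, -0.17460408,  0.11126287]), np.float64(0.0053172834432499445))
```

Taking the bracket edges in the top view as the best evidence, the head centre is at about (0.563, -0.135). The gripped post position plus the 115 mm offset gives nearly the same. I'll aim about 3 mm further in +x, away from the upright.

play_rows --rows '[[6, [-0.8, -11.3, 0], [0, 0, 0]], [6, [-0.8, -11.3, 0], [0, 0, 0]], [6, [-0.8, -11.3, 0], [0, 0, 0]], [6, [-0.8, -11.3, 0], [0, 0, 0]], [6, [-0.8, -11.3, 0], [0, 0, 0]], [6, [-0.8, -11.3, 0], [0, 0, 0]], [6, [-0.8, -11.3, 0], [0, 0, 0]]]'

```text
time: 7.93
tool_pos: [0.5646, -0.1334, 0.156]
ee_rot: [3.141, -0.001, 3.087]
wrist_force: [0.1, 0.4, -0.4]
width: 0.0596
```

```bash
python3 - <<'E'
from h import *
o=get_obs();print(o['tool_pos'],o['ee_rot'])
s=snapshot("scene");f=6;im=cv2.resize(s["pixels"][:,:,::-1],None,fx=f,fy=f,interpolation=2)
t=o['tool_pos'];u=np.array([.056,.998,0]);e=np.array([.998,-.056,0])
for P in (t,t-[0,0,t[2]-.087]):
    q=((proj(s,P)[0]+.5)*f).astype(int);cv2.circle(im,q.tolist(),4,(0,0,255),1)
im=im[110*f:110*f+590,165*f:165*f+500]
cv2.imwrite("pics/p4.png",np.clip(im*1.5+15.,0,255))
E
```

```text
[ 0.56455962 -0.13344567  0.15604991] [ 3.14077257e+00 -8.10341045e-04  3.08703533e+00][ WARN:0@1.899] global loadsave.cpp:1063 imwrite_ Unsupported depth image for selected encoder is fallbacked to CV_8U.
```

View pics/p4.png

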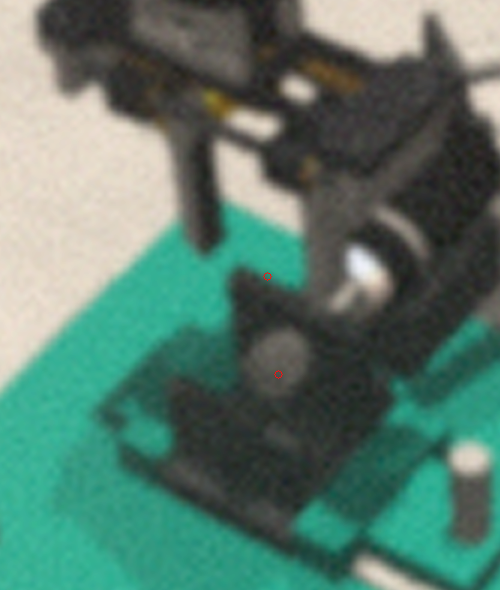

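The scene view shows the head's end face at about (280,358), with the fingers straddling it. Allowing for doubt in the calibration, x = 0.564 sits safely inside the gap. Descending carefully.

play_rows --rows '[[6, [0, -0.1, -2], [0, 0, 0]], [6, [0, -0.1, -4], [0, 0, 0]], [6, [0, -0.1, -5], [0, 0, 0]], [6, [0, -0.1, -5.5], [0, 0, 0]], [6, [0, -0.1, -5.5], [0, 0, 0]]]'

```text
time: 8.4
tool_pos: [0.5639, -0.1346, 0.1001]
ee_rot: [3.141, -0.003, 3.087]
wrist_force: [0.2, 0.4, -1.1]
width: 0.06
```

play_rows --rows '[[6, [0, 0, -1], [0, 0, 0]], [6, [0, 0, -2], [0, 0, 0]], [6, [0, 0, -3], [0, 0, 0]], [6, [0, 0, -3.4], [0, 0, 0]], [6, [0, 0, -3.4], [0, 0, 0]]]'

```text
time: 8.82
tool_pos: [0.5635, -0.1353, 0.0656]
ee_rot: [3.141, -0.003, 3.086]
wrist_force: [-0.3, 0.2, -1.3]
width: 0.0599
```

play_rows --rows '[[6, [-0.2, 0, 0], [0, 0, 0]], [6, [-0.4, 0, 0], [0, 0, 0]], [6, [-0.6, 0, 0], [0, 0, 0]], [6, [-0.6, 0, 0], [0, 0, 0]]]'

```text
time: 9.15
tool_pos: [0.5586, -0.1357, 0.0682]
ee_rot: [-3.141, 0.001, 3.086]
wrist_force: [-0.2, -0.1, -1.1]
width: 0.0603
```

play_rows --rows '[[6, [-0.1, 0, 0], [0, 0, 0]], [6, [-0.2, 0, 0], [0, 0, 0]], [6, [-0.2, 0, 0], [0, 0, 0]], [6, [-0.2, 0, 0], [0, 0, 0]]]'

```text
time: 9.48
tool_pos: [0.5577, -0.1357, 0.0681]
ee_rot: [-3.141, 0.003, 3.086]
wrist_force: [3.0, -0.3, -0.9]
width: 0.0598
```

Contact at x ≈ 0.558, so the head centre is at about 0.566. That settles the x doubt. Centring there and closing.

play_rows --rows '[[6, [0.5, 0, 0], [0, 0, 0]], [6, [1.0, 0, 0], [0, 0, 0]], [6, [1.0, 0, 0], [0, 0, 0]], [1.5, [1.0, 0, 0], [0, 0, 0]], [1.5, [1.0, 0, 0], [0, 0, 0]], [1.5, [1.0, 0, 0], [0, 0, 0]], [1.5, [1.0, 0, 0], [0, 0, 0]], [1.5, [1.0, 0, 0], [0, 0, 0]]]'

```text
time: 10.15
tool_pos: [0.5664, -0.1363, 0.0675]
ee_rot: [-3.14, -0.0, 3.086]
wrist_force: [-0.3, -5.8, -2.9]
width: 0.0302
```

play_rows --rows '[[1.5, [0, 0, 0], [0, 0, 0]], [1.5, [0, 0, 0], [0, 0, 0]], [1.5, [0, 0, 0], [0, 0, 0]], [1.5, [0, 0, 0], [0, 0, 0]], [1.5, [0, 0, 0], [0, 0, 0]], [1.5, [0, 0, 0], [0, 0, 0]], [1.5, [0, 0, 0], [0, 0, 0]], [1.5, [0, 0, 0], [0, 0, 0]]]'

```text
time: 10.82
tool_pos: [0.5664, -0.1363, 0.0675]
ee_rot: [-3.14, -0.0, 3.086]
wrist_force: [0.0, -6.3, -1.8]
width: 0.0292
```

play_rows --rows '[[1.5, [0, -0.1, 0], [0, 0, 0]], [1.5, [0, -0.2, 0], [0, 0, 0]], [1.5, [0, -0.2, 0], [0, 0, 0]], [1.5, [0, -0.2, 0], [0, 0, 0]], [1.5, [0, -0.2, 0], [0, 0, 0]], [1.5, [0, -0.2, 0], [0, 0, 0]], [1.5, [0, -0.2, 0], [0, 0, 0]], [1.5, [0, -0.2, 0], [0, 0, 0]]]'

```text
time: 11.48
tool_pos: [0.5664, -0.1364, 0.0674]
ee_rot: [3.139, -0.001, 3.086]
wrist_force: [-1.7, 4.2, 0.1]
width: 0.029
```

play_rows --rows '[[1.5, [0, 0, 0], [0, 0, 0]], [1.5, [0, 0, 0], [0, 0, 0]], [1.5, [0, 0, 0], [0, 0, 0]], [1.5, [0, 0, 0], [0, 0, 0]], [1.5, [0, 0, 0], [0, 0, 0]], [1.5, [0, 0, 0], [0, 0, 0]], [1.5, [0, 0, 0], [0, 0, 0]], [1.5, [0, 0, 0], [0, 0, 0]]]'

```text
time: 12.15
tool_pos: [0.5665, -0.1364, 0.0674]
ee_rot: [3.139, -0.001, 3.086]
wrist_force: [-1.1, 5.2, -0.2]
width: 0.0292
```

play_rows --rows '[[1.5, [0, 0.1, 0], [0, 0, 0]], [1.5, [0, 0.1, 0], [0, 0, 0]], [1.5, [0, 0.1, 0], [0, 0, 0]], [1.5, [0, 0.1, 0], [0, 0, 0]], [1.5, [0, 0.1, 0], [0, 0, 0]], [1.5, [0, 0.1, 0], [0, 0, 0]], [1.5, [0, 0.1, 0], [0, 0, 0]], [1.5, [0, 0.1, 0], [0, 0, 0]]]'

```text
time: 12.82
tool_pos: [0.5664, -0.1364, 0.0674]
ee_rot: [3.141, -0.001, 3.086]
wrist_force: [-2.0, 3.2, -0.4]
width: 0.0294
```

play_rows --rows '[[1.5, [0, 0, 0], [0, 0, 0]], [1.5, [0, 0, 0], [0, 0, 0]], [1.5, [0, 0, 0], [0, 0, 0]], [1.5, [0, 0, 0], [0, 0, 0]], [1.5, [0, 0, 0], [0, 0, 0]], [1.5, [0, 0, 0], [0, 0, 0]], [1.5, [0, 0, 0], [0, 0, 0]], [1.5, [0, 0, 0], [0, 0, 0]]]'

```text
time: 13.48
tool_pos: [0.5664, -0.1364, 0.0674]
ee_rot: [3.141, -0.001, 3.086]
wrist_force: [-1.8, 4.0, 0.7]
width: 0.0291
```

```bash
python3 - <<'E'
from h import *
import pickle
v0=pickle.load(open("S2.pkl","rb"))["scene"]
W=[]
for i in range(8):
    s=snapshot("scene");W.append(get_obs()["width"])
print(np.round(W,4),get_obs()["wrist_force"])
f=5;g=lambda s:cv2.resize(s["pixels"][130:240,180:260,::-1],None,fx=f,fy=f,interpolation=2)
cv2.imwrite("pics/p5.png",np.clip(np.hstack([g(v0),g(s)])*1.5+15.,0,255).astype(np.uint8))
E
```

```text
[0.0294 0.0297 0.0293 0.0296 0.0293 0.0293 0.0296 0.0294] [-3.20897978  3.43749115  0.1156414 ]
```

View pics/p5.png

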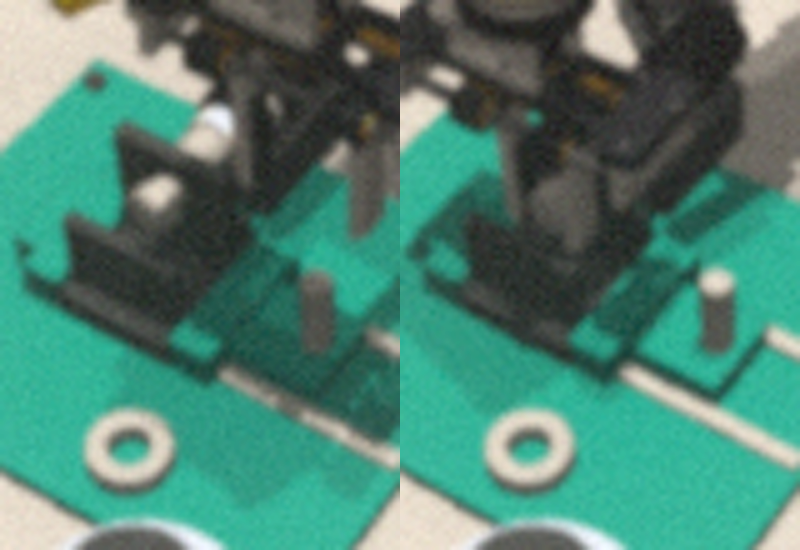

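The fingers grip the head at about (565,210) in the right half, and the jaw, bracket and bearing ring haven't moved. Next I'll check whether the opening is still drifting, which would mean the bolt is creeping in the grip.

play_rows --rows '[[1.5, [0, 0, 0], [0, 0, 0]], [1.5, [0, 0, 0], [0, 0, 0]], [1.5, [0, 0, 0], [0, 0, 0]], [1.5, [0, 0, 0], [0, 0, 0]], [1.5, [0, 0, 0], [0, 0, 0]], [1.5, [0, 0, 0], [0, 0, 0]], [1.5, [0, 0, 0], [0, 0, 0]], [1.5, [0, 0, 0], [0, 0, 0]]]'

```text
time: 14.55
tool_pos: [0.5664, -0.1364, 0.0674]
ee_rot: [3.141, -0.001, 3.086]
wrist_force: [-1.5, 5.0, -1.3]
width: 0.0296
```

play_rows --rows '[[1.5, [0, 0, 0], [0, 0, 0]], [1.5, [0, 0, 0], [0, 0, 0]], [1.5, [0, 0, 0], [0, 0, 0]], [1.5, [0, 0, 0], [0, 0, 0]], [1.5, [0, 0, 0], [0, 0, 0]], [1.5, [0, 0, 0], [0, 0, 0]], [1.5, [0, 0, 0], [0, 0, 0]], [1.5, [0, 0, 0], [0, 0, 0]]]'

```text
time: 15.22
tool_pos: [0.5665, -0.1364, 0.0674]
ee_rot: [3.141, -0.0, 3.086]
wrist_force: [-2.7, 4.2, -0.3]
width: 0.0295
```

```bash
python3 - <<'E'
from h import *
W=[];F=[]
for i in range(16):
    s=snapshot("scene");o=get_obs();W.append(o["width"]);F.append(o["wrist_force"])
print(np.round(W,4),np.mean(W[:8]),np.mean(W[8:]),np.mean(F,0),o["tool_pos"],o["time"])
E
```

```text
[0.0292 0.0292 0.0294 0.0298 0.0291 0.0295 0.0298 0.0292 0.0294 0.0296
 0.0292 0.0296 0.0293 0.0296 0.0295 0.0294] 0.02939011114662894 0.029444188171902926 [-3.02452644  4.24329105 -0.62011311] [ 0.56644429 -0.13644094  0.06741872] 16.0167
```

The opening is steady at 29.4 mm over 2.5 s, so the bolt is stopped. Handing in.

```bash
python3 -c "
from bench import *
print(close_job()); print(get_obs()['width'])"
```

```text
the job is handed in; nothing more can be done
None
the job is handed in; nothing more can be done
```

I gripped the post and slid the jaw shut. It met the bracket after about 23 mm, and I held a push of about 18 N before letting go. I then lowered the fingers into the gap, touched the upright lightly (3 N) to find the head's x position, centred on the head and gripped it. I handed the job in at 16 s, still holding; no verdict is reported.

**Last checks:**
- **Bolt:** the finger opening stayed at 29.4 mm over the last 2.5 s, so the bolt is held. It stopped part way between flats and corners (27 to 31 mm), not flush with the flats. I inferred this from the opening; I had no direct reading of the bolt's angle.
- **Grasp point:** its height is 86 mm, and I estimate it is within about 2 mm of the head centre in x and y.
- **Wrist force:** a steady sideways force of about 4 N (y) and 3 N (x) remained.
- **Surroundings:** the last picture showed the jaw shut and clear of the fingers, and the bracket and bearing ring where they were. I didn't measure the bracket's shift or tilt separately, and I didn't check the other loose parts again.

**Disagreement:** my readings from the scene camera put the head about 3 pixels high, and measured from both views it came out 10 to 20 mm too high. The two views differed in x by up to 10 mm or so, so I used the touch on the upright, which put the head at x ≈ 0.566.

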